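# Ready the mill pot for tipping and hold its lock open

### The job

I am about to tip the mill pot out by hand. Stand the empty steel cup upright in the middle of the small round cup rest in front of the pot, setting it down gently and not letting it drop; then pull the stand's spring-loaded lock plunger straight out as far as it goes and keep hold of it, because it snaps back if released: finish with the knob still gripped and held fully out, so that the pin is clear of its hole. Leave the pot upright, the cup on its rest, and do not disturb the tin, the spray bottle or the brush.

Things in the scene. Friction and masses are not known exactly. Their poses are not given: they have to be found in the camera images.
- stand: Fixed tipping stand: base 220 x 190 x 12 mm, two aluminium uprights (60 mm wide, 245 mm tall, outer faces 73 mm either side of the middle), open steel mill pot (90 mm across, rim 270 mm up) between them on a level axle. Origin: on the bench under the pot's axis; z up, x from cup rest to pot, y along the axle to the upright with the plunger. Yaw up to 0.3 rad; the cup rest faces the robot.
- cup_rest (a point): Centre of the top of the cup rest: a fixed flat steel disc, 66 mm across, 6 mm thick, no rim, on a 20 mm post; its top is 50 mm above the bench, its centre 105 mm in front of (-x of the stand) the pot's axis, about 60 mm from the pot's wall. Axes as the stand.
- cup: Empty open stainless cup, loose, standing on the bench: 78 mm tall, 58 mm across the foot, 65 mm at the rim (63 mm at 56 mm height), wall 3 mm, about 0.2 kg. Origin: centre of its underside, z up. It starts left or right of the stand; the tin stands on the other side.
- pull_knob: Black knob of the lock plunger: a level cylinder 26 mm across, 22 mm long, on a 16 mm neck. Origin: centre of the cylinder, 217 mm above the bench; with the pin home, 110 mm from the pot's axis along the stand's +y and 37 mm out from the upright. 8 mm of neck lie between it and the fixed 18 mm sleeve. Nothing stands beside, above or beyond it. Axes as the stand; it pulls out along +y.
- plunger (a joint): Travel of the lock plunger (knob, stem, 10 mm pin), m: 0 = pin home, 8 mm deep in the hole of the pot's index plate; 0.014 = fully out against its stop, pin clear of the plate by 6 mm. The spring pulls back with 6 N at 0 and 14 N at 0.014 and returns the pin whenever the knob is let go; it does not latch.
- pot (a joint): Tilt of the pot about its axle, rad: 0 = upright, positive = its mouth tipping towards the cup rest. Locked by the plunger's pin; with the pin out it turns stiffly (about 0.5 N m) and stays where it is.
- tin: Closed paint tin, loose, 72 mm across, 85 mm tall; origin at the centre of its underside. Leave alone.
- spray: Spray bottle, loose, body 72 mm across, 212 mm tall, with a grey trigger head; origin at the centre of its underside. Leave alone.
- brush: Wooden-handled brush, loose, lying on the bench; origin at its underside. Leave alone.
Things that resemble listed ones, but are neither listed nor needed, are in the scene too. What is shaped like the cup but green, pink or red is not meant.

How it is judged:
On the way, in this order (a step that is already met when the one before it is completed fails the run):
1. the cup stands on the cup rest, let go (horizontal distance between cup and cup_rest below 0.01 m and z of cup in the frame of cup_rest between -0.004 and 0.004 m and angle between cup's own z axis and vertical below 0.08 rad and contact force between the fingers and cup below 0.05 N and value of joint plunger below 0.002 m), for 0.2 s.
2. the plunger is pulled fully out by its knob (value of joint plunger above 0.012 m and contact force between the fingers and pull_knob above 2 N), for 0.3 s.
At the end, for the whole second after the job is handed in: The fingers grip the knob (more than 2 N) and hold the plunger out at least 12 of its 14 mm; the cup stands untouched and upright on the cup rest, its centre within 10 mm of the rest's; the pot is still upright within 0.1 rad (all of step 2 and horizontal distance between cup and cup_rest below 0.01 m and z of cup in the frame of cup_rest between -0.004 and 0.004 m and angle between cup's own z axis and vertical below 0.08 rad and linear speed of cup below 0.03 m/s and contact force between each of the arm, the fingers and cup below 0.05 N and contact force between stand and cup above 0.5 N and value of joint pot between -0.1 and 0.1 rad); the arm keeps its last pose, push and grip.
It fails at once if the cup was dropped (in free fall for more than about a centimetre) (contact force between anything else and cup below 0.01 N and linear speed of cup above 0.45 m/s).
It fails at once if the plunger was pulled out before the cup stood on its rest (value of joint plunger above 0.008 m and horizontal distance between cup and cup_rest above 0.03 m).
It fails at once if the pot was knocked or turned (value of joint pot above 0.15 rad or value of joint pot below -0.15 rad).
It fails at once if the tin, the spray bottle or the brush was disturbed (distance of any of tin, spray, brush from where it was at the start of the episode above 0.03 m or angle between any of tin, spray's own z axis and vertical above 0.3 rad).
It also fails if it takes over 61 s, if anything falls off the work surface, if the arm or the gripper's body presses on something with over 40 N, if the wrist force passes 120 N, or if a joint passes its speed limit or range.

### The arm

A 6-joint arm with a two-finger parallel gripper is mounted at the origin on the work surface. World frame = base frame: x ahead of the robot, y to its left, z up, the work surface at z = 0. Lengths are in m, angles in rad, forces in N, time in s.
With the tool pointing down it reaches from about 0.375 to 0.975 m from the base axis. Payload 3.8 kg.
Tool frame: the origin (TCP) lies midway between the tips of the shut fingers; the grasp point (between the pads) lies 19 mm behind it; z points along the fingers, y is the direction in which the jaws open and shut (so a half turn about z gives the same grasp; the last joint's range is limited). The gripper opens to 85 mm and grips with 20 to 120 N. Pads are 22 mm wide; open, the fingers measure 114 mm over their backs; the gripper's body (76 mm by 85 mm) begins 54 mm behind the grasp point. The pads swing forward as they close: fully open they stand 13 mm farther back than shut.
Start: joints at [1.091, 0.264, 1.604, -0, 1.274, -0.037], TCP at [0.289, 0.61, 0.231] pointing down, gripper open.
Joint ranges: [-2.63, 2.63], [-0.94, 2.18], [0.31, 2.57], [-1.31, 4.45], [0, 2.66], [-2.55, 2.55]. Speed limits (rad/s): [2.57, 2.57, 3.14, 3.14, 3.14, 3.14].

### API

Orientations are given as a rotation vector (axis times angle).
In Python, from workcell import bot gives the robot as it stands. The module is installed in compiled form; this text tells all that it offers.
- The arm moves only by the tool play_rows, never from a script. Its argument "series" is a list of rows, each an object with "translation": the shift along the tool's x, y, z in m, a list of three; "spin": the turn about the tool's z in units of 5 degrees (1.0 is 5 degrees). In form: [{"translation": [dx, dy, dz], "spin": spin}, ...]. A call has 1 to 5 rows; each row shifts and turns the commanded pose from where the row before left it, along the tool's axes as they then stand; what a row does not reach is not made up. A row lasts 1/10 s, in which the tool goes at most 50 mm and 8.59 degrees, less where a joint would pass 70% of its speed; a pose out of reach is approached as far as the arm can. A call is refused whole if a number of a shift passes 0.05 or a number of a turn 1, either way. A call with a gripper value outside its range is refused whole. "jaw" is the gripper's target within -1 to 1 (fully open at 1, half-way at 0, shut at -1), set as the call begins (left out, the last holds). The fingers move at their own pace and stop on an object; "force" is the grip in N (left out, the last holds). Time passes only in rows, so rows that do not move let the fingers close. It gives the time, the measured TCP pose, the force and the opening at its end, in the units of the state.
- bot.read_state(): the state, without advancing time (a new reading comes with each control period).
- bot.read_camera(name): name is "scene" or "top" or "wrist"; returns the picture (420x560x3 uint8, blue, green, red); there is no depth.
- bot.get_calibration(name): a dict with "fov_y" (degrees; the focal length in pixels is half the picture's height over the tangent of half this angle, whatever the lens; pixels are square), "cx", "cy" (the principal point, pixels), "R" (3x3) and "t" (3): a world point X has camera coordinates R X + t. Camera axes: x right, y down, z forward; pixel columns grow to the right and rows downward; lengths in m; the calibration is good to about 2 mm. A picture is of the moment at which its call begins: read the wrist's pose just before it. get_calibration takes no time and is no camera call; for the wrist camera it gives the pose at the moment of the call.
- bot.finish_job(): hands the job in, once; it reports no verdict.
The state is a dict: "time": time; "q": joint angles; "joint_vel": joint speeds; "joint_torque": joint torques, N m; "tool_pos": TCP position; "tcp_rot": TCP orientation; "wrist_force": force on the tool from outside, world axes, zero at the start; "torque": the same for the moment, N m; "width": opening from 0.0 (shut) to 1.0 (fully open).
Only numpy, scipy, OpenCV 4.12 (cv2) and the standard library are available. Lean on these libraries where they do the work, as an engineer would, in place of code of your own. Each camera call takes 0.05 s, during which the arm holds its last target. There are 200 camera calls.

## Working session

There is one attempt and no reset: what is moved stays moved. The work goes in short steps, Python scripts to look and compute and a tool call to move; the robot and the scene stay as the last step left them, time stands still between calls to the robot, and variables do not carry over. Pictures are saved under pics/ and viewed, about 8 in all and at most 12, crops included, and the job is handed in when it is done.

Besides the shell and the picture viewer there is one more tool, called by a JSON object that holds its "api" and its "payload", one argument or row to a line. play_rows: Moves the arm, as the interface text tells. Its arguments: {"type":"object","properties":{"series":{"type":"array","items":{"type":"object","properties":{"translation":{"type":"array","items":{"type":"number"}},"spin":{"type":"number"}}}},"jaw":{"type":"number"},"force":{"type":"number"}},"required":["series"]}

```bash
mkdir -p pics
cat > h.py <<'E'
import numpy as np,cv2
from workcell import bot
from scipy.spatial.transform import Rotation as Ro
def cal(n):
    c=bot.get_calibration(n); f=210/np.tan(np.radians(c['fov_y'])/2)
    return f,c['cx'],c['cy'],np.array(c['R']),np.array(c['t'])
def ray(c,u,v):
    f,cx,cy,R,t=c; d=R.T@np.array([(u-cx)/f,(v-cy)/f,1]); return -R.T@t,d/np.linalg.norm(d)
def onz(c,u,v,z):
    o,d=ray(c,u,v); return o+d*(z-o[2])/d[2]
def proj(c,X):
    f,cx,cy,R,t=c; p=R@np.array(X)+t; return np.array([f*p[0]/p[2]+cx,f*p[1]/p[2]+cy])
def tri(rs):
    A=0;b=0
    for o,d in rs:
        M=np.eye(3)-np.outer(d,d);A=A+M;b=b+M@o
    X=np.linalg.solve(A,b); return X,[np.linalg.norm((np.eye(3)-np.outer(d,d))@(X-o)) for o,d in rs]
E
python3 - <<'E'
from h import *
print(bot.read_state())
for n in['scene','top','wrist']:
    cv2.imwrite(f'pics/{n}0.png',bot.read_camera(n)); c=bot.get_calibration(n); print(n,c)
E
```

```text
{'time': 0.0, 'q': array([ 1.09112650e+00,  2.64768385e-01,  1.60537523e+00, -9.28742767e-06,
        1.27368031e+00, -3.68866305e-02]), 'joint_vel': array([-0.00047899,  0.0011379 , -0.0011858 ,  0.00167731,  0.00178129,
        0.00030652]), 'joint_torque': array([-2.45632524e-03, -5.15123785e+01, -3.67309284e+01, -5.12149345e-04,
        1.32540800e-02,  1.75438527e-05]), 'tool_pos': array([0.28886918, 0.60926281, 0.22995108]), 'tcp_rot': array([-0.68972654, -3.06436676,  0.00339159]), 'wrist_force': array([0.6589546 , 0.26735791, 0.95840739]), 'torque': array([0.03183596, 0.00057621, 0.01024112]), 'width': 0.9977822670188955}
scene {'fov_y': 42.358346757837666, 'cx': 288.67069875587015, 'cy': 214.08519623808792, 'R': array([[ 0.83617655,  0.54833955, -0.01151134],
       [ 0.45278238, -0.70199924, -0.54971373],
       [-0.30951073,  0.4544456 , -0.83527379]]), 't': array([-0.37724708, -0.15622476,  1.80373025])}
top {'fov_y': 51.897757613988716, 'cx': 284.3665502588995, 'cy': 208.41914653613622, 'R': array([[ 0.01978516, -0.99965282,  0.01740051],
       [-0.99533381, -0.02133768, -0.09410268],
       [ 0.0944413 , -0.01545748, -0.99541042]]), 't': array([-0.03959903,  0.51219563,  1.14063105])}
wrist {'fov_y': 69.76134838223751, 'cx': 281.3290466018307, 'cy': 208.64118361847991, 'R': array([[ 4.27997573e-01,  9.03779551e-01, -7.75096363e-04],
       [ 8.53886324e-01, -4.04088623e-01,  3.28009956e-01],
       [ 2.96135483e-01, -1.41049309e-01, -9.44673948e-01]]), 't': array([-0.67453794, -0.04350539,  0.38009846])}
```

View pics/scene0.png

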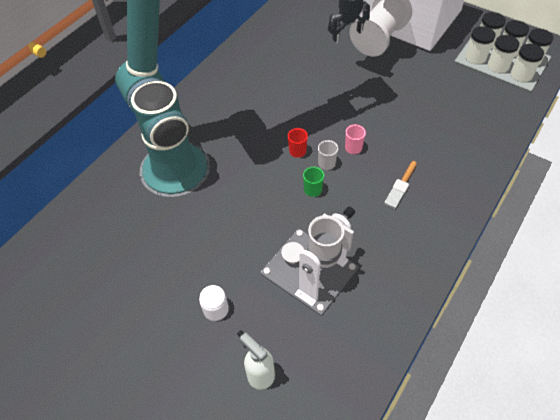

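View pics/top0.png

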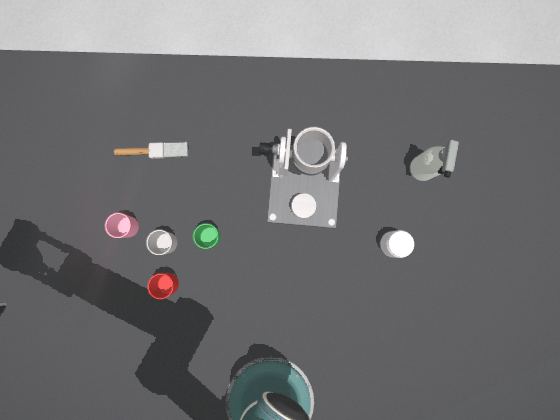

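The scene view shows the steel cup at about (328,155), surrounded by red, green and pink decoys. In the top view it is at (161,242), the rest disc at (304,205), the black knob at about (257,150) and the pot at (314,150). I'll crop and enlarge these for accuracy.

Run:
```python
from h import *
T=cv2.imread('pics/top0.png');S=cv2.imread('pics/scene0.png')
def crop(I,x,y,w,h,k): return cv2.resize(I[y:y+h,x:x+w],None,fx=k,fy=k,interpolation=cv2.INTER_CUBIC)
a=crop(T,240,120,120,110,3.3333);b=crop(S,255,200,120,110,3.3333)
c=crop(T,130,215,60,55,6.6667)[:230];d=crop(S,300,130,60,55,6.6667)[:230]
h=lambda p,q:np.hstack([p[:,:400],q[:,:400]])
cv2.imwrite('pics/c1.png',np.vstack([h(a,b),h(c,d)]))
for n,I,roi in(('top',T,(135,220,50,45)),('scene',S,(310,135,34,38))):
    x,y,w,hh=roi; hsv=cv2.cvtColor(I[y:y+hh,x:x+w],cv2.COLOR_BGR2HSV)
    m=((hsv[...,2]>100)&(hsv[...,1]<60)).astype(np.uint8)
    cs,_=cv2.findContours(m,cv2.RETR_EXTERNAL,cv2.CHAIN_APPROX_NONE)
    k=max(cs,key=cv2.contourArea);e=cv2.fitEllipse(k);print(n,cv2.boundingRect(k),cv2.contourArea(k),e[0][0]+x,e[0][1]+y,e[1:])
```

```text
top (0, 0, 50, 45) 2063.5 160.24428939819336 242.40719604492188 ((51.355960845947266, 55.898921966552734), 81.50548553466797)
scene (0, 0, 34, 38) 1116.5 327.4554328918457 152.43480110168457 ((36.55490493774414, 42.857566833496094), 157.08511352539062)
```

View pics/c1.png

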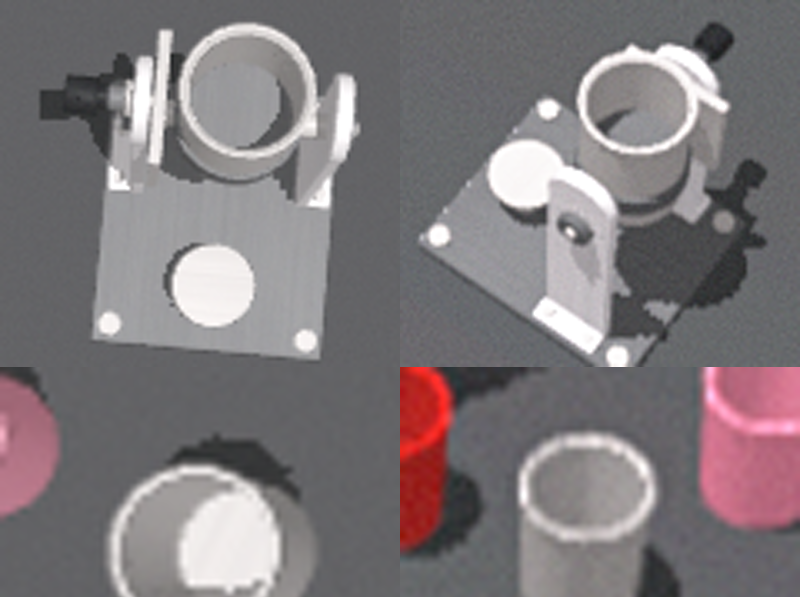

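In the crops, the cup rim is centred at about (159.4,243) in the top view and (328.2,148) in the scene view. The disc is at (303.9,205.8) and (293.4,252.8), and the knob at about (265,148) and (349.5,212). I'll triangulate all of these.

Run:
```python
from h import *
t=cal('top');s=cal('scene')
P={'cuprim':((159.4,243),(328.2,148)),'disc':((303.9,205.8),(293.4,252.8)),'knob':((265,148.3),(349.5,212)),'potrim':((240+248/3.333,120+91/3.333),(255+238/3.333,200+102/3.333))}
for k,(a,b) in P.items(): print(k,*tri([ray(t,*a),ray(s,*b)]))
print('cup rim z=.078',onz(t,159.4,243,.078),onz(s,328.2,148,.078))
print('disc z=.05',onz(t,303.9,205.8,.05),onz(s,293.4,252.8,.05))
a=onz(t,240+110/3.333,120+323/3.333,.013);b=onz(t,240+305/3.333,120+340/3.333,.013)
print('screws',a,b,np.arctan2(*(a-b)[[1,0]])-np.pi/2)
o=onz(t,240+248/3.333,120+91/3.333,.27);d=onz(t,303.9,205.8,.05);print('yaw disc->pot',np.arctan2(*(o-d)[[1,0]]),np.linalg.norm((o-d)[:2]))
```

```text
cuprim [0.41341818 0.28972387 0.07331304] [np.float64(0.0009043171181396091), np.float64(0.0009043171181396983)]
disc [ 0.51989681 -0.08019966  0.04216976] [np.float64(0.0006962445726806531), np.float64(0.0006962445726805866)]
knob [0.63172335 0.02137106 0.21853366] [np.float64(0.0009230284528850816), np.float64(0.0009230284528850602)]
potrim [ 0.6243462  -0.08763271  0.26723013] [np.float64(0.00012987117333429732), np.float64(0.00012987117333402613)]
cup rim z=.078 [0.4126917  0.28784425 0.078     ] [0.41588938 0.28687996 0.078     ]
disc z=.05 [ 0.51854579 -0.0801473   0.05      ] [ 0.52285298 -0.08342133  0.05      ]
screws [0.49013533 0.00123753 0.013     ] [ 0.47956952 -0.15834636  0.013     ] -0.0661120192480511
yaw disc->pot -0.06971396779700009 0.10528367290977032
```

```bash
cat >> h.py <<'E'
def plan(xyz,jaw_deg,n):
    """n equal world steps + equal turns, printed as tool-axis rows"""
    s=bot.read_state();p=np.array(s['tool_pos']);R=Ro.from_rotvec(s['tcp_rot'])
    y=R.as_matrix()[:,1];cur=np.degrees(np.arctan2(y[1],y[0]))
    d=(jaw_deg-cur+90)%180-90   # world CCW
    if abs(d)>89: print('ambiguous turn',d)
    print('t %.2f tcp'%s['time'],p.round(4),'z axis',R.as_matrix()[:,2].round(3),'jaw %.1f w %.3f'%(cur,s['width']),'F',np.round(s['wrist_force'],1),'q',np.round(s['q'],2))
    dp=(np.array(xyz)-p)/n; dt=-d/n
    for i in range(n):
        print((R.inv().apply(dp)).round(4).tolist(),round(dt/5,3)); R=R*Ro.from_rotvec([0,0,np.radians(dt)])
E
python3 -c "
from h import *
plan([.4138,.2875,.20],40,10)"
```

```text
t 0.15 tcp [0.289  0.6094 0.2302] z axis [-0.001 -0.002 -1.   ] jaw 64.6 w 1.002 F [-0.   0.3  0.1] q [ 1.09  0.26  1.61 -0.    1.27 -0.04]
[-0.0251, -0.0237, 0.0031] 0.493
[-0.0261, -0.0226, 0.0031] 0.493
[-0.027, -0.0215, 0.0031] 0.493
[-0.0279, -0.0203, 0.0031] 0.493
[-0.0288, -0.0191, 0.0031] 0.493
[-0.0296, -0.0178, 0.0031] 0.493
[-0.0303, -0.0166, 0.0031] 0.493
[-0.031, -0.0152, 0.0031] 0.493
[-0.0316, -0.0139, 0.0031] 0.493
[-0.0322, -0.0125, 0.0031] 0.493
```

{"api": "play_rows", "payload": {
  "series": [
    {"translation": [-0.025,-0.024,0.003],"spin": 0.5},
    {"translation": [-0.026,-0.023,0.003],"spin": 0.5},
    {"translation": [-0.027,-0.0215,0.003],"spin": 0.5},
    {"translation": [-0.028,-0.02,0.003],"spin": 0.5},
    {"translation": [-0.029,-0.019,0.003],"spin": 0.5}
  ],
  "jaw": 1
}}

```text
time: 0.65
tool_pos: [0.3516, 0.4471, 0.2157]
tcp_rot: [-1.022, -2.971, 0.001]
wrist_force: [0.9, -0.3, 0.5]
width: 1.0
```

{"api": "play_rows", "payload": {
  "series": [
    {"translation": [-0.0295,-0.018,0.003],"spin": 0.5},
    {"translation": [-0.03,-0.0165,0.003],"spin": 0.5},
    {"translation": [-0.031,-0.015,0.003],"spin": 0.5},
    {"translation": [-0.0315,-0.014,0.003],"spin": 0.5},
    {"translation": [-0.032,-0.0125,0.003],"spin": 0.5}
  ]
}}

```text
time: 1.15
tool_pos: [0.4129, 0.2863, 0.2009]
tcp_rot: [-1.339, -2.842, 0.0]
wrist_force: [0.7, -0.5, 0.1]
width: 0.997
```

{"api": "play_rows", "payload": {
  "series": [
    {"translation": [0,0,0],"spin": 0},
    {"translation": [0,0,0],"spin": 0}
  ]
}}

```text
time: 1.35
tool_pos: [0.4128, 0.2873, 0.2011]
tcp_rot: [-1.339, -2.841, -0.0]
wrist_force: [0.7, 0.7, 0.6]
width: 0.998
```

Run:
```python
from h import *
plan([.4138,.2875,.026],40,4)
w=cal('wrist');I=bot.read_camera('wrist');cv2.imwrite('pics/w1.png',I)
for z in(.078,0): print(proj(w,[.4138,.2875,z]).round(1))
```

```text
t 1.35 tcp [0.4128 0.2873 0.2011] z axis [-0.001  0.    -1.   ] jaw 39.5 w 0.998 F [0.7 0.7 0.6] q [ 0.56 -0.04  2.    0.    1.18 -0.13]
[-0.0001, 0.0002, 0.0438] -0.023
[-0.0001, 0.0002, 0.0438] -0.023
[-0.0001, 0.0002, 0.0438] -0.023
[-0.0001, 0.0002, 0.0438] -0.023
[281.6 200.9]
[281.5 180.7]
```

View pics/w1.png

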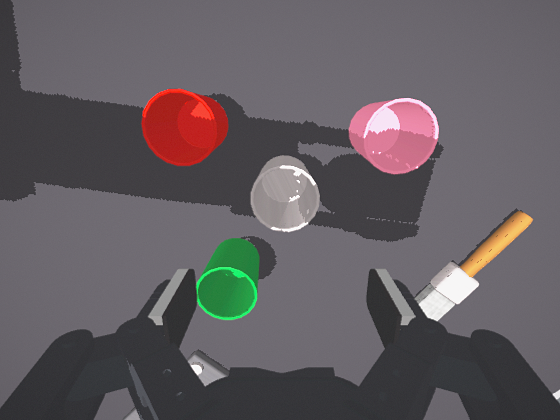

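The wrist view shows the steel cup's rim centred at about (285,197.5). I predicted (281.6,200.9), so the cup is about 3 mm off. The fingers have clear paths past the red, green and pink cups.

Run:
```python
from h import *
w=cal('wrist');print(onz(w,285,197.5,.078),tri([ray(w,285,197.5),ray(cal('top'),159.4,243),ray(cal('scene'),328.2,148)]))
plan([.4145,.2875,.1],39.5,1)
p=onz(w,285,197.5,.078);plan([p[0],p[1],.025],39.5,4)
```

```text
[0.41409534 0.292792   0.078     ] (array([0.41391914, 0.29063217, 0.07239126]), [np.float64(0.0015978373738560656), np.float64(0.0016998759053237589), np.float64(0.0004087960764553048)])
t 1.40 tcp [0.4127 0.288  0.2013] z axis [-0.     0.001 -1.   ] jaw 39.6 w 0.997 F [0.  0.4 0.1] q [ 0.56 -0.04  2.    0.    1.18 -0.13]
[-0.0016, 0.0011, 0.1013] 0.021
t 1.40 tcp [0.4127 0.288  0.2013] z axis [-0.     0.001 -1.   ] jaw 39.6 w 0.997 F [0.  0.4 0.1] q [ 0.56 -0.04  2.    0.    1.18 -0.13]
[0.0007, 0.001, 0.0441] 0.005
[0.0007, 0.001, 0.0441] 0.005
[0.0007, 0.001, 0.0441] 0.005
[0.0007, 0.001, 0.0441] 0.005
```

{"api": "play_rows", "payload": {
  "series": [
    {"translation": [0.001,0.003,0.04],"spin": 0},
    {"translation": [0,0,0.045],"spin": 0},
    {"translation": [0,0,0.045],"spin": 0},
    {"translation": [0,0,0.03],"spin": 0},
    {"translation": [0,0,0.015],"spin": 0}
  ]
}}

```text
time: 1.9
tool_pos: [0.4115, 0.2904, 0.0228]
tcp_rot: [-1.332, -2.841, 0.007]
wrist_force: [-0.7, -0.1, 0.9]
width: 1.004
```

{"api": "play_rows", "payload": {
  "series": [
    {"translation": [0,0,0],"spin": 0},
    {"translation": [0,0,0],"spin": 0}
  ]
}}

```text
time: 2.1
tool_pos: [0.4143, 0.2915, 0.0265]
tcp_rot: [-1.335, -2.844, -0.0]
wrist_force: [-0.0, 0.5, -0.5]
width: 1.002
```

{"api": "play_rows", "payload": {
  "series": [
    {"translation": [0,0,0],"spin": 0},
    {"translation": [0,0,0],"spin": 0},
    {"translation": [0,0,0],"spin": 0},
    {"translation": [0,0,0],"spin": 0},
    {"translation": [0,0,0],"spin": 0}
  ],
  "jaw": -1,
  "force": 30
}}

```text
time: 2.6
tool_pos: [0.4154, 0.2913, 0.0282]
tcp_rot: [1.336, 2.842, 0.004]
wrist_force: [-2.0, -0.5, 5.8]
width: 0.739
```

{"api": "play_rows", "payload": {
  "series": [
    {"translation": [0,0,0],"spin": 0},
    {"translation": [0,0,0],"spin": 0},
    {"translation": [0,0,0],"spin": 0}
  ]
}}

```text
time: 2.9
tool_pos: [0.4155, 0.2913, 0.0282]
tcp_rot: [1.337, 2.842, 0.004]
wrist_force: [-2.3, -0.4, 5.9]
width: 0.739
```

Run:
```python
from h import *
plan([.414,.2905,.1],39.5,1)
cv2.imwrite('pics/w2.png',bot.read_camera('wrist'))
```

```text
t 2.90 tcp [0.4155 0.2913 0.0282] z axis [ 0.002  0.002 -1.   ] jaw 39.6 w 0.739 F [-2.3 -0.4  5.9] q [ 0.56  0.17  2.14  0.    0.83 -0.13]
[0.0003, -0.0014, -0.0718] 0.024
```

View pics/w2.png

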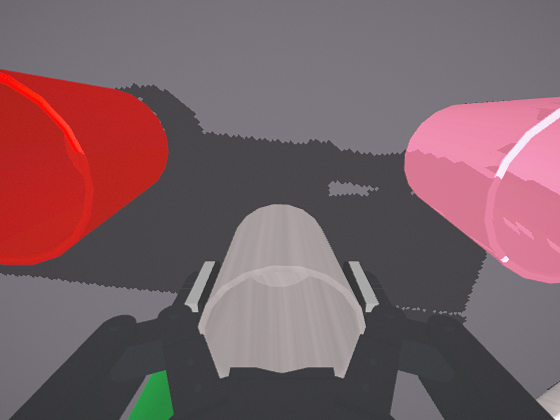

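The view shows the steel cup held symmetrically between both pads. The opening is 62.8 mm, which matches the expected diameter at 56 mm height. Lifting now.

{"api": "play_rows", "payload": {
  "series": [
    {"translation": [0,0,-0.01],"spin": 0},
    {"translation": [0,0,-0.025],"spin": 0},
    {"translation": [0,0,-0.035],"spin": 0},
    {"translation": [0,0,-0.03],"spin": 0},
    {"translation": [0,0,-0.02],"spin": 0}
  ]
}}

```text
time: 3.45
tool_pos: [0.4156, 0.2911, 0.1497]
tcp_rot: [1.336, 2.841, 0.006]
wrist_force: [0.1, 0.2, -2.0]
width: 0.737
```

Run:
```python
from h import *
plan([.5196,-.0805,.15],86.1,15)
```

```text
t 3.45 tcp [0.4156 0.2911 0.1497] z axis [ 0.004  0.002 -1.   ] jaw 39.6 w 0.737 F [ 0.1  0.2 -2. ] q [ 0.56  0.01  2.05 -0.    1.08 -0.13]
[-0.0235, -0.0105, -0.0001] -0.62
[-0.0229, -0.0117, -0.0001] -0.62
[-0.0222, -0.0129, -0.0001] -0.62
[-0.0215, -0.0141, -0.0001] -0.62
[-0.0207, -0.0153, -0.0001] -0.62
[-0.0199, -0.0164, -0.0001] -0.62
[-0.0189, -0.0174, -0.0001] -0.62
[-0.018, -0.0184, -0.0001] -0.62
[-0.017, -0.0193, -0.0001] -0.62
[-0.0159, -0.0202, -0.0001] -0.62
[-0.0148, -0.0211, -0.0001] -0.62
[-0.0136, -0.0218, -0.0001] -0.62
[-0.0124, -0.0225, -0.0001] -0.62
[-0.0112, -0.0232, -0.0001] -0.62
[-0.0099, -0.0237, -0.0001] -0.62
```

{"api": "play_rows", "payload": {
  "series": [
    {"translation": [-0.0235,-0.0105,0],"spin": -0.62},
    {"translation": [-0.023,-0.0115,0],"spin": -0.62},
    {"translation": [-0.022,-0.013,0],"spin": -0.62},
    {"translation": [-0.0215,-0.014,0],"spin": -0.62},
    {"translation": [-0.0205,-0.0155,0],"spin": -0.62}
  ]
}}

```text
time: 3.95
tool_pos: [0.449, 0.1658, 0.1471]
tcp_rot: [0.937, 2.997, 0.001]
wrist_force: [0.7, 0.2, -2.1]
width: 0.734
```

{"api": "play_rows", "payload": {
  "series": [
    {"translation": [-0.02,-0.0165,0],"spin": -0.62},
    {"translation": [-0.019,-0.0175,0],"spin": -0.62},
    {"translation": [-0.018,-0.0185,0],"spin": -0.62},
    {"translation": [-0.017,-0.0195,0],"spin": -0.62},
    {"translation": [-0.016,-0.02,0],"spin": -0.62}
  ]
}}

```text
time: 4.45
tool_pos: [0.4839, 0.0414, 0.147]
tcp_rot: [0.525, 3.096, 0.0]
wrist_force: [-0.0, 0.8, -2.0]
width: 0.735
```

{"api": "play_rows", "payload": {
  "series": [
    {"translation": [-0.015,-0.021,0],"spin": -0.62},
    {"translation": [-0.0135,-0.022,0],"spin": -0.62},
    {"translation": [-0.0125,-0.0225,0],"spin": -0.62},
    {"translation": [-0.011,-0.023,0],"spin": -0.62},
    {"translation": [-0.01,-0.0235,0],"spin": -0.62}
  ]
}}

```text
time: 4.95
tool_pos: [0.5188, -0.0821, 0.147]
tcp_rot: [0.103, 3.139, -0.0]
wrist_force: [-0.8, 0.5, -2.1]
width: 0.736
```

{"api": "play_rows", "payload": {
  "series": [
    {"translation": [0,0,0],"spin": 0},
    {"translation": [0,0,0],"spin": 0},
    {"translation": [0,0,0],"spin": 0}
  ]
}}

```text
time: 5.25
tool_pos: [0.5182, -0.0804, 0.1464]
tcp_rot: [-0.107, -3.139, -0.001]
wrist_force: [-0.4, 0.2, -2.1]
width: 0.737
```

Run:
```python
from h import *
plan([.5196,-.0805,.085],86.1,3)
w=cal('wrist');T=bot.read_camera('top');W=bot.read_camera('wrist')
cv2.imwrite('pics/t3.png',np.hstack([W[100:420],cv2.resize(T[120:260,240:345],(240,320),interpolation=cv2.INTER_CUBIC)]))
s=bot.read_state()['tool_pos'];print(proj(w,[.5196,-.0805,.05]),proj(w,[s[0],s[1],s[2]-.0265]))
```

```text
t 5.25 tcp [ 0.5182 -0.0804  0.1464] z axis [-0.  0. -1.] jaw 86.1 w 0.737 F [-0.4  0.2 -2.1] q [-0.2   0.05  2.01  0.    1.08 -1.7 ]
[-0.0005, 0.0, 0.0205] 0.001
[-0.0005, 0.0, 0.0205] 0.001
[-0.0005, 0.0, 0.0205] 0.001
[281.22029445 211.14128119] [281.72340944 246.84398405]
```

View pics/t3.png

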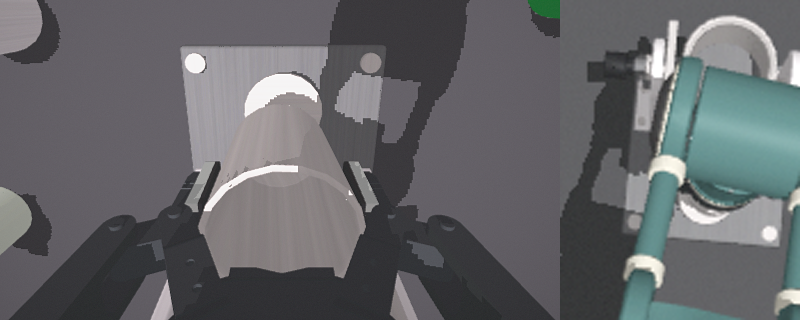

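The wrist view shows the disc with its left edge at 244, right edge at 320 and near edge at v≈173. The cup foot's near edge is at about v≈192, u≈285. I'll compare these with predictions.

Run:
```python
from h import *
w=cal('wrist');W=bot.read_camera('wrist')
s=bot.read_state()['tool_pos'];x=np.array([-.9977,.068,0])
g=cv2.cvtColor(W,cv2.COLOR_BGR2GRAY);print('col283',g[165:205,283].tolist());print('row193 ',g[193,236:330].tolist())
c=np.array([.5196,-.0805,.05]);f=np.array([s[0],s[1],s[2]-.0282])
print('pred disc near',proj(w,c+.033*x),'foot near',proj(w,f+.029*x))
print('per mm', proj(w,c+.034*x)-proj(w,c+.033*x),proj(w,f+.030*x)-proj(w,f+.029*x))
y=np.array([.068,.9977,0]);print('disc sides',proj(w,c+.033*y),proj(w,c-.033*y),'foot',proj(w,f+.029*y),proj(w,f-.029*y))
```

```text
col283 [157, 157, 157, 158, 158, 158, 161, 121, 122, 255, 248, 245, 246, 246, 245, 245, 245, 245, 245, 245, 244, 244, 245, 245, 245, 245, 246, 247, 251, 172, 141, 148, 148, 146, 142, 142, 143, 143, 143, 145]
row193  [156, 157, 160, 160, 159, 161, 160, 158, 155, 158, 156, 160, 211, 249, 246, 244, 244, 244, 244, 244, 244, 244, 244, 244, 244, 245, 245, 245, 245, 245, 245, 245, 245, 245, 245, 245, 245, 245, 245, 245, 246, 246, 248, 250, 251, 251, 251, 251, 253, 254, 136, 141, 140, 141, 141, 142, 141, 138, 181, 255, 252, 251, 251, 251, 251, 251, 251, 249, 197, 248, 246, 245, 245, 245, 245, 245, 245, 245, 245, 246, 249, 252, 89, 77, 82, 81, 83, 83, 83, 81, 82, 83, 83, 82]
pred disc near [280.9776826  172.55808751] foot near [281.38034141 201.6852531 ]
per mm [ 0.00161483 -1.2222215 ] [ 0.00292491 -1.60180295]
disc sides [320.10758069 211.16356718] [241.72887591 211.07046763] foot [327.53054952 245.76245335] [235.04563489 245.67032754]
```

Run:
```python
from h import *
w=cal('wrist');W=cv2.imread('pics/t3.png')
s=bot.read_state()['tool_pos'];x=np.array([-.9977,.068,0])
g=cv2.cvtColor(W,cv2.COLOR_BGR2GRAY);print('rim col283',g[160:180,283].tolist())
f=np.array([s[0],s[1],s[2]-.0282]);r=f+[0,0,.078]
for o in(0,.003,.006): print(o,'rim',proj(w,r+(.0325+o)*x),'foot',proj(w,f+(.029+o)*x))
y=np.array([.068,.9977,0])
for o in(0,.003,.006):print('rim sides',proj(w,r+o*x+.0325*y),proj(w,r+o*x-.0325*y))
# ray of foot near and rim near points -> intersection with vertical plane: x-offset at given heights
for v,z in((193.5,f[2]),(267,r[2])):
    p=onz(w,283,v,z);print(((p-s)@x).round(4))
```

```text
rim col283 [131, 130, 130, 126, 143, 231, 248, 245, 243, 242, 244, 237, 158, 141, 144, 144, 142, 144, 144, 144]
0 rim [281.71021974 260.78172657] foot [281.39454213 201.57839438]
0.003 rim [281.73035155 253.03430969] foot [281.40448648 196.75389363]
0.006 rim [281.75086994 245.13811887] foot [281.41454123 191.875825  ]
rim sides [366.45253707 336.28288243] [196.49574942 336.16145615]
rim sides [367.20107377 329.91309783] [195.77894824 329.78456641]
rim sides [367.96262412 323.43257157] [195.0496732  323.29670515]
0.034
0.0301
```

Run:
```python
from h import *
a=cv2.cvtColor(cv2.imread('pics/w2.png'),6);b=cv2.cvtColor(bot.read_camera('wrist'),6)
S=bot.read_camera('scene');cv2.imwrite('pics/s4.png',cv2.resize(S[190:290,240:370],(780,600),interpolation=cv2.INTER_CUBIC))
for g in(a,b):
    d=np.diff(g[:,279:288].astype(float).mean(1));i=[int(k) for k in np.where(abs(d)>8)[0] if k>150];print([(k,round(d[k])) for k in i])
print(proj(cal('scene'),[.5196,-.0805,.05]))
```

```text
[(203, 51), (204, 41), (265, 18), (371, -42), (372, -52), (373, -9)]
[(171, -39), (173, 133), (191, -16), (193, -62), (194, -24), (258, -10), (264, 88), (265, 25), (270, -14), (271, -76), (272, -14), (286, -8), (371, -35), (372, -43)]
[293.00558273 251.52156582]
```

View pics/s4.png

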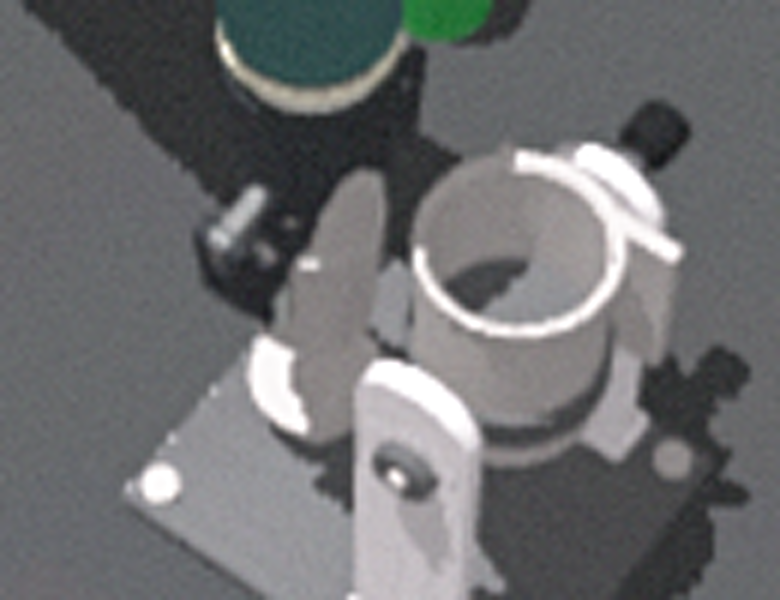

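The enlarged scene view shows the cup hanging above the disc, clear of the pot and upright. The rim row in the wrist view matches the pre-lift picture. The edge at row 193 looks like a shadow on the disc, so I take the cup as straight. Lowering.

{"api": "play_rows", "payload": {
  "series": [
    {"translation": [-0.0005,0,0.015],"spin": 0},
    {"translation": [0,0,0.02],"spin": 0},
    {"translation": [0,0,0.015],"spin": 0},
    {"translation": [0,0,0.008],"spin": 0},
    {"translation": [0,0,0],"spin": 0}
  ]
}}

```text
time: 6.0
tool_pos: [0.5175, -0.0806, 0.0861]
tcp_rot: [-0.106, -3.136, -0.001]
wrist_force: [-0.1, 0.3, -2.1]
width: 0.738
```

{"api": "play_rows", "payload": {
  "series": [
    {"translation": [0,0,0],"spin": 0},
    {"translation": [0,0,0],"spin": 0}
  ]
}}

```text
time: 6.2
tool_pos: [0.52, -0.0813, 0.0891]
tcp_rot: [0.106, 3.138, -0.0]
wrist_force: [-0.5, -0.2, -1.4]
width: 0.733
```

Run:
```python
from h import *
w=cal('wrist');plan([.5187,-.080,.0782],86.1,1);W=bot.read_camera('wrist')
cv2.imwrite('pics/w5.png',cv2.resize(W[150:300,180:390],(700,500),interpolation=cv2.INTER_CUBIC))
x=np.array([-.9977,.068,0]);s=bot.read_state()['tool_pos'];c=np.array([.520,-.080,.05]);f=np.array([s[0],s[1],s[2]-.0282])
k=500/150
for n,P in(('disc near',c+.033*x),('foot near',f+.0277*x)): print(n,(proj(w,P)-[180,150])*k)
```

```text
t 6.20 tcp [ 0.52   -0.0813  0.0891] z axis [ 0.002 -0.    -1.   ] jaw 86.1 w 0.733 F [-0.5 -0.2 -1.4] q [-0.2   0.12  2.06 -0.    0.96 -1.71]
[0.0014, 0.0012, 0.0109] 0.006
disc near [344.43431805 132.89309399]
foot near [337.87075581 179.25141481]
```

View pics/w5.png

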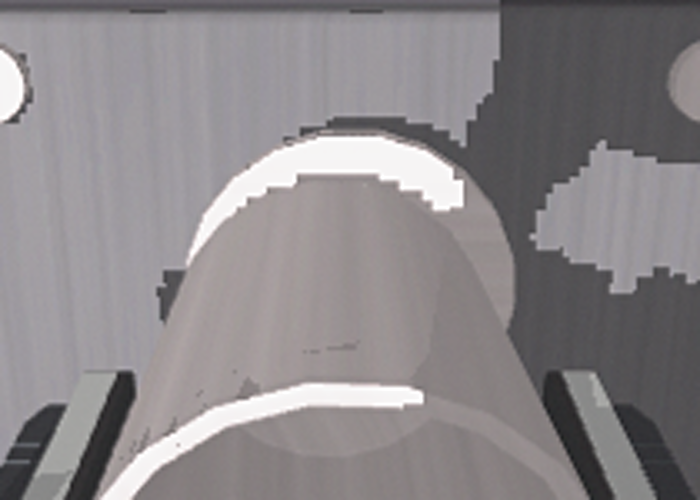

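The disc spans crop columns 190–515 (centre about 352), and the cup foot is centred at about 338. The cup needs to move roughly 2 mm towards +y.

{"api": "play_rows", "payload": {
  "series": [
    {"translation": [0.001,0.002,0.004],"spin": 0},
    {"translation": [0,0,0.003],"spin": 0},
    {"translation": [0,0,0],"spin": 0},
    {"translation": [0,0,0],"spin": 0}
  ]
}}

```text
time: 6.65
tool_pos: [0.5181, -0.079, 0.0811]
tcp_rot: [-0.106, -3.139, 0.0]
wrist_force: [-0.0, 0.4, -2.3]
width: 0.737
```

{"api": "play_rows", "payload": {
  "series": [
    {"translation": [0,0,0.001],"spin": 0},
    {"translation": [0,0,0],"spin": 0},
    {"translation": [0,0,0.001],"spin": 0},
    {"translation": [0,0,0],"spin": 0},
    {"translation": [0,0,0],"spin": 0}
  ]
}}

```text
time: 7.15
tool_pos: [0.5183, -0.079, 0.0792]
tcp_rot: [-0.106, -3.14, 0.0]
wrist_force: [0.0, 0.5, -1.6]
width: 0.736
```

{"api": "play_rows", "payload": {
  "series": [
    {"translation": [0,0,0.001],"spin": 0},
    {"translation": [0,0,0],"spin": 0},
    {"translation": [0,0,0],"spin": 0}
  ]
}}

```text
time: 7.45
tool_pos: [0.5185, -0.079, 0.0785]
tcp_rot: [0.106, 3.139, -0.0]
wrist_force: [-0.4, 0.4, -1.5]
width: 0.738
```

{"api": "play_rows", "payload": {
  "series": [
    {"translation": [0,0,0.001],"spin": 0},
    {"translation": [0,0,0],"spin": 0},
    {"translation": [0,0,0],"spin": 0}
  ]
}}

```text
time: 7.75
tool_pos: [0.519, -0.0792, 0.0783]
tcp_rot: [0.106, 3.138, -0.001]
wrist_force: [-2.1, -0.2, 6.4]
width: 0.74
```

Contact is confirmed: the vertical force went from −1.5 to +6.4 N at the expected height. Opening the jaws.

{"api": "play_rows", "payload": {
  "series": [
    {"translation": [0,0,-0.0005],"spin": 0},
    {"translation": [0,0,0],"spin": 0}
  ]
}}

```text
time: 7.95
tool_pos: [0.5188, -0.0791, 0.0783]
tcp_rot: [0.106, 3.139, -0.0]
wrist_force: [-1.2, -0.7, 4.0]
width: 0.739
```

{"api": "play_rows", "payload": {
  "series": [
    {"translation": [0,0,0],"spin": 0},
    {"translation": [0,0,0],"spin": 0},
    {"translation": [0,0,0],"spin": 0},
    {"translation": [0,0,0],"spin": 0},
    {"translation": [0,0,0],"spin": 0}
  ],
  "jaw": 1
}}

```text
time: 8.45
tool_pos: [0.5182, -0.0789, 0.0776]
tcp_rot: [-0.106, -3.139, -0.0]
wrist_force: [0.4, -0.4, -0.0]
width: 0.998
```

{"api": "play_rows", "payload": {
  "series": [
    {"translation": [0,0,-0.01],"spin": 0},
    {"translation": [0,0,-0.03],"spin": 0},
    {"translation": [0,0,-0.04],"spin": 0},
    {"translation": [0,0,-0.04],"spin": 0},
    {"translation": [0,0,-0.03],"spin": 0}
  ]
}}

```text
time: 8.95
tool_pos: [0.5192, -0.0792, 0.2316]
tcp_rot: [0.106, 3.136, -0.001]
wrist_force: [0.7, 0.8, 0.6]
width: 0.999
```

{"api": "play_rows", "payload": {
  "series": [
    {"translation": [0,0,-0.02],"spin": 0},
    {"translation": [0,0,0],"spin": 0},
    {"translation": [0,0,0],"spin": 0}
  ]
}}

```text
time: 9.25
tool_pos: [0.5183, -0.079, 0.2481]
tcp_rot: [0.106, 3.139, -0.0]
wrist_force: [-0.9, 0.2, -0.8]
width: 1.002
```

Run:
```python
from h import *
w=cal('wrist');plan([.5187,-.080,.3],86.1,1);W=bot.read_camera('wrist')
I=W[120:360,140:420];cv2.imwrite('pics/w6.png',cv2.resize(I,(700,600),interpolation=cv2.INTER_CUBIC))
for z,r in((.05,.033),(.128,.0325)):
    P=[proj(w,np.array([.520,-.0795,z])+r*np.array(d)) for d in([1,0,0],[-1,0,0],[0,1,0],[0,-1,0])];print([((p-[140,120])*2.5).round().tolist() for p in P])
```

```text
t 9.25 tcp [ 0.5183 -0.079   0.2481] z axis [ 0.001 -0.    -1.   ] jaw 86.1 w 1.002 F [-0.9  0.2 -0.8] q [-0.2  -0.03  1.9  -0.    1.27 -1.7 ]
[-0.0005, -0.001, -0.0519] 0.006
[[357.0, 221.0], [347.0, 83.0], [423.0, 150.0], [281.0, 159.0]]
[[358.0, 288.0], [346.0, 119.0], [441.0, 201.0], [264.0, 212.0]]
```

View pics/w6.png

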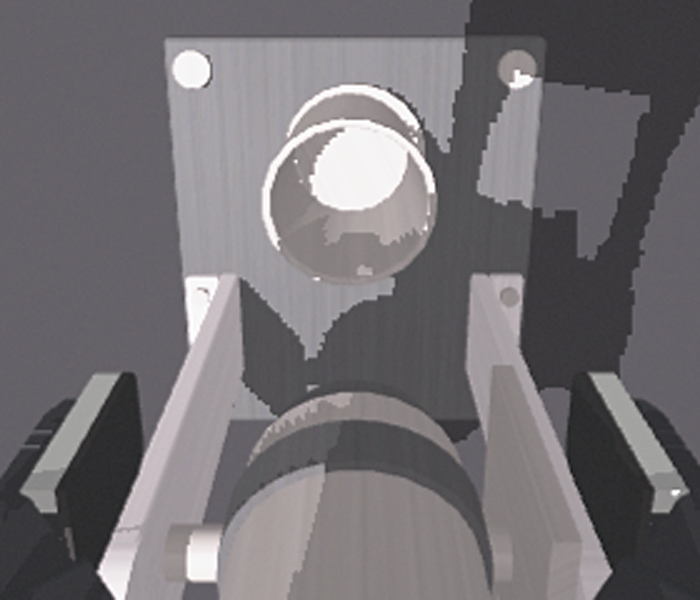

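The cup stands centred on the disc. The rim spans columns 262–437 and rows 119–284 against a predicted 264–441 and 119–288, so it is within about 2 mm. Next I'll rise and move over the knob.

{"api": "play_rows", "payload": {
  "series": [
    {"translation": [0,0,-0.03],"spin": 0},
    {"translation": [0,0,-0.04],"spin": 0},
    {"translation": [0,0,-0.03],"spin": 0},
    {"translation": [0,0,0],"spin": 0}
  ]
}}

```text
time: 9.7
tool_pos: [0.52, -0.0793, 0.3512]
tcp_rot: [0.106, 3.134, -0.001]
wrist_force: [1.3, -0.3, -0.1]
width: 1.003
```

```bash
python3 -c "
from h import *
plan([.632,.0225,.33],-3.7,20)"
```

```text
ambiguous turn -89.83058725277614
t 9.70 tcp [ 0.52   -0.0793  0.3512] z axis [ 0.006 -0.001 -1.   ] jaw 86.1 w 1.003 F [ 1.3 -0.3 -0.1] q [-0.2  -0.08  1.76 -0.    1.46 -1.7 ]
[-0.0052, 0.0055, 0.0011] 0.898
[-0.0048, 0.0059, 0.0011] 0.898
[-0.0043, 0.0062, 0.0011] 0.898
[-0.0038, 0.0065, 0.0011] 0.898
[-0.0033, 0.0068, 0.0011] 0.898
[-0.0028, 0.007, 0.0011] 0.898
[-0.0022, 0.0072, 0.0011] 0.898
[-0.0016, 0.0074, 0.0011] 0.898
[-0.001, 0.0075, 0.0011] 0.898
[-0.0004, 0.0076, 0.0011] 0.898
[0.0001, 0.0076, 0.0011] 0.898
[0.0007, 0.0075, 0.0011] 0.898
[0.0013, 0.0075, 0.0011] 0.898
[0.0019, 0.0073, 0.0011] 0.898
[0.0025, 0.0072, 0.0011] 0.898
[0.003, 0.0069, 0.0011] 0.898
[0.0036, 0.0067, 0.0011] 0.898
[0.0041, 0.0064, 0.0011] 0.898
[0.0046, 0.006, 0.0011] 0.898
[0.005, 0.0057, 0.0011] 0.898
```

{"api": "play_rows", "payload": {
  "series": [
    {"translation": [-0.005,0.0055,0.001],"spin": 0.9},
    {"translation": [-0.005,0.006,0.001],"spin": 0.9},
    {"translation": [-0.0045,0.006,0.001],"spin": 0.9},
    {"translation": [-0.004,0.0065,0.001],"spin": 0.9},
    {"translation": [-0.0035,0.007,0.001],"spin": 0.9}
  ]
}}

```text
time: 10.2
tool_pos: [0.5458, -0.0533, 0.3393]
tcp_rot: [-0.721, -3.052, 0.001]
wrist_force: [-0.7, -0.0, 0.2]
width: 1.003
```

{"api": "play_rows", "payload": {
  "series": [
    {"translation": [-0.003,0.007,0.001],"spin": 0.9},
    {"translation": [-0.002,0.007,0.001],"spin": 0.9},
    {"translation": [-0.0015,0.0075,0.001],"spin": 0.9},
    {"translation": [-0.001,0.0075,0.001],"spin": 0.9},
    {"translation": [-0.0005,0.0075,0.001],"spin": 0.9}
  ]
}}

```text
time: 10.7
tool_pos: [0.5737, -0.0279, 0.3342]
tcp_rot: [-1.302, -2.854, 0.003]
wrist_force: [0.8, -0.6, 0.5]
width: 0.998
```

{"api": "play_rows", "payload": {
  "series": [
    {"translation": [0,0.0075,0.001],"spin": 0.9},
    {"translation": [0.0005,0.0075,0.001],"spin": 0.9},
    {"translation": [0.001,0.0075,0.001],"spin": 0.9},
    {"translation": [0.002,0.0075,0.001],"spin": 0.9},
    {"translation": [0.0025,0.007,0.001],"spin": 0.9}
  ]
}}

```text
time: 11.2
tool_pos: [0.602, -0.0031, 0.3291]
tcp_rot: [-1.834, -2.545, 0.005]
wrist_force: [0.4, -0.8, 0.4]
width: 1.001
```

{"api": "play_rows", "payload": {
  "series": [
    {"translation": [0.003,0.007,0.001],"spin": 0.9},
    {"translation": [0.0035,0.0065,0.001],"spin": 0.9},
    {"translation": [0.004,0.0065,0.001],"spin": 0.9},
    {"translation": [0.0045,0.006,0.001],"spin": 0.9},
    {"translation": [0.005,0.0055,0.001],"spin": 0.9}
  ]
}}

```text
time: 11.7
tool_pos: [0.6299, 0.022, 0.324]
tcp_rot: [-2.296, -2.139, 0.006]
wrist_force: [0.2, 0.3, -0.8]
width: 0.998
```

{"api": "play_rows", "payload": {
  "series": [
    {"translation": [0,0,0],"spin": 0},
    {"translation": [0,0,0],"spin": 0},
    {"translation": [0,0,0],"spin": 0}
  ]
}}

```text
time: 12.0
tool_pos: [0.6303, 0.0216, 0.3265]
tcp_rot: [-2.293, -2.146, 0.003]
wrist_force: [-0.7, -0.2, 0.1]
width: 1.0
```

Run:
```python
from h import *
plan([.632,.0245,.198],-3.9,4);w=cal('wrist');W=bot.read_camera('wrist')
cv2.imwrite('pics/w7.png',W)
u=np.array([.068,.9977,0]);k=np.array([.6318,.0221,.217])
for n,p in(('c',k),('outer top',k+.011*u+[0,0,.013]),('inner top',k-.011*u+[0,0,.013]),('outer c',k+.011*u)): print(n,proj(w,p).round(1))
```

```text
t 12.00 tcp [0.6303 0.0216 0.3265] z axis [-0.002 -0.    -1.   ] jaw -3.8 w 1.000 F [-0.7 -0.2  0.1] q [-0.01  0.14  1.58 -0.    1.43  0.06]
[0.0008, 0.0005, 0.0321] 0.005
[0.0008, 0.0005, 0.0321] 0.005
[0.0008, 0.0005, 0.0321] 0.005
[0.0008, 0.0005, 0.0321] 0.005
c [282.3 205. ]
outer top [282.3 197.4]
inner top [282.2 222. ]
outer c [282.3 193. ]
```

View pics/w7.png

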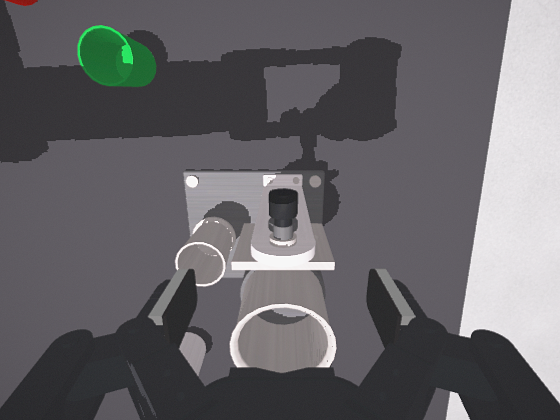

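The knob is at u≈283.5, v≈189–221, matching the prediction within about 1 mm, and the cup stands on its rest on the left. Descending around the knob.

{"api": "play_rows", "payload": {
  "series": [
    {"translation": [0.003,0.002,0.03],"spin": 0},
    {"translation": [0,0,0.04],"spin": 0},
    {"translation": [0,0,0.03],"spin": 0},
    {"translation": [0,0,0.02],"spin": 0},
    {"translation": [0,0,0.01],"spin": 0}
  ]
}}

```text
time: 12.55
tool_pos: [0.6313, 0.0244, 0.1949]
tcp_rot: [-2.293, -2.144, 0.005]
wrist_force: [0.2, 0.5, -0.1]
width: 1.002
```

{"api": "play_rows", "payload": {
  "series": [
    {"translation": [0,0,0],"spin": 0},
    {"translation": [0,0,0],"spin": 0}
  ]
}}

```text
time: 12.75
tool_pos: [0.6338, 0.0245, 0.199]
tcp_rot: [2.294, 2.144, 0.002]
wrist_force: [0.2, 0.1, 0.4]
width: 0.998
```

Run:
```python
from h import *
plan([.632,.025,.196],-3.9,1);w=cal('wrist');W=bot.read_camera('wrist')
cv2.imwrite('pics/w8.png',W)
u=np.array([.068,.9977,0]);k=np.array([.6318,.0221,.217])
for n,p in(('outer top',k+.011*u+[0,0,.013]),('inner top',k-.011*u+[0,0,.013])): print(n,proj(w,p).round(1))
```

```text
t 12.75 tcp [0.6338 0.0245 0.199 ] z axis [ 0.002 -0.    -1.   ] jaw -3.9 w 0.998 F [0.2 0.1 0.4] q [-0.    0.21  1.73 -0.    1.2   0.07]
[0.0003, -0.0018, 0.003] 0.006
outer top [275.3 290.4]
inner top [275.5 331.7]
```

View pics/w8.png

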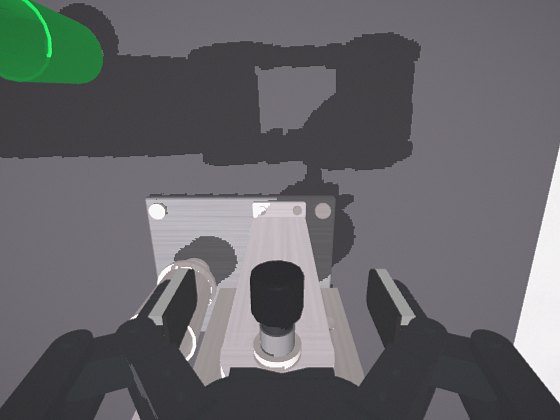

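The knob sits between the open pads at u≈277, against a pad midline of about 281, so I'll trim −1.5 mm and drop 3 mm. Then I'll close.

{"api": "play_rows", "payload": {
  "series": [
    {"translation": [0,-0.0015,0.003],"spin": 0},
    {"translation": [0,0,0],"spin": 0}
  ]
}}

```text
time: 13.0
tool_pos: [0.632, 0.0248, 0.1958]
tcp_rot: [2.294, 2.145, 0.002]
wrist_force: [0.7, -0.3, 0.3]
width: 0.999
```

{"api": "play_rows", "payload": {
  "series": [
    {"translation": [0,0,0],"spin": 0},
    {"translation": [0,0,0],"spin": 0},
    {"translation": [0,0,0],"spin": 0},
    {"translation": [0,0,0],"spin": 0},
    {"translation": [0,0,0],"spin": 0}
  ],
  "jaw": -1,
  "force": 90
}}

```text
time: 13.5
tool_pos: [0.6315, 0.0248, 0.1951]
tcp_rot: [-2.295, -2.145, 0.0]
wrist_force: [-1.6, 0.1, 1.6]
width: 0.278
```

{"api": "play_rows", "payload": {
  "series": [
    {"translation": [0,0,0],"spin": 0},
    {"translation": [0,0,0],"spin": 0},
    {"translation": [0,0,0],"spin": 0},
    {"translation": [0,0,0],"spin": 0},
    {"translation": [0,0,0],"spin": 0}
  ]
}}

```text
time: 14.0
tool_pos: [0.6315, 0.0248, 0.1951]
tcp_rot: [-2.295, -2.145, 0.0]
wrist_force: [-3.1, 0.9, 4.3]
width: 0.277
```

{"api": "play_rows", "payload": {
  "series": [
    {"translation": [0.002,0,0],"spin": 0},
    {"translation": [0.002,0,0],"spin": 0},
    {"translation": [0,0,0],"spin": 0},
    {"translation": [0,0,0],"spin": 0}
  ]
}}

```text
time: 14.4
tool_pos: [0.6316, 0.0265, 0.1951]
tcp_rot: [2.293, 2.144, -0.005]
wrist_force: [-4.6, -6.2, 5.6]
width: 0.281
```

{"api": "play_rows", "payload": {
  "series": [
    {"translation": [0.002,0,0],"spin": 0},
    {"translation": [0.002,0,0],"spin": 0},
    {"translation": [0.002,0,0],"spin": 0},
    {"translation": [0,0,0],"spin": 0},
    {"translation": [0,0,0],"spin": 0}
  ]
}}

```text
time: 14.9
tool_pos: [0.6319, 0.0315, 0.1951]
tcp_rot: [2.293, 2.143, -0.007]
wrist_force: [-3.8, -9.3, 6.7]
width: 0.281
```

{"api": "play_rows", "payload": {
  "series": [
    {"translation": [0.001,0,0],"spin": 0},
    {"translation": [0.001,0,0],"spin": 0},
    {"translation": [0.001,0,0],"spin": 0},
    {"translation": [0,0,0],"spin": 0},
    {"translation": [0,0,0],"spin": 0}
  ]
}}

```text
time: 15.4
tool_pos: [0.6321, 0.034, 0.1951]
tcp_rot: [2.293, 2.142, -0.008]
wrist_force: [-4.2, -11.1, 6.8]
width: 0.276
```

Force follows the spring law: 9.2 mm of travel should give about 11.3 N, and I measure 11.1 N. So there is no slip. Continuing to the stop.

{"api": "play_rows", "payload": {
  "series": [
    {"translation": [0.002,0,0],"spin": 0},
    {"translation": [0.002,0,0],"spin": 0},
    {"translation": [0.002,0,0],"spin": 0},
    {"translation": [0,0,0],"spin": 0},
    {"translation": [0,0,0],"spin": 0}
  ]
}}

```text
time: 15.9
tool_pos: [0.6324, 0.0387, 0.1951]
tcp_rot: [2.292, 2.141, -0.01]
wrist_force: [-5.5, -14.1, 6.9]
width: 0.275
```

{"api": "play_rows", "payload": {
  "series": [
    {"translation": [0.001,0,0],"spin": 0},
    {"translation": [0.001,0,0],"spin": 0},
    {"translation": [0,0,0],"spin": 0},
    {"translation": [0,0,0],"spin": 0},
    {"translation": [0,0,0],"spin": 0}
  ]
}}

```text
time: 16.4
tool_pos: [0.6324, 0.0388, 0.1951]
tcp_rot: [2.29, 2.14, -0.014]
wrist_force: [-6.3, -19.3, 6.3]
width: 0.276
```

The stop is reached: 14.0 mm of travel, with the force rising to 19.3 N and no more motion. I'll hold for a moment and do a last check.

{"api": "play_rows", "payload": {
  "series": [
    {"translation": [0,0,0],"spin": 0},
    {"translation": [0,0,0],"spin": 0},
    {"translation": [0,0,0],"spin": 0},
    {"translation": [0,0,0],"spin": 0},
    {"translation": [0,0,0],"spin": 0}
  ]
}}

```text
time: 16.9
tool_pos: [0.6324, 0.0387, 0.1951]
tcp_rot: [2.29, 2.14, -0.014]
wrist_force: [-5.1, -19.1, 6.1]
width: 0.278
```

Run:
```python
from h import *
W=bot.read_camera('wrist');S=bot.read_camera('scene')
cv2.imwrite('pics/z9.png',np.hstack([cv2.resize(W,(400,300)),cv2.resize(S[170:290,230:390],(400,300),interpolation=cv2.INTER_CUBIC)]))
s=bot.read_state();print(s['time'],s['tool_pos'],s['wrist_force'],s['width'])
```

```text
17.0 [0.63240471 0.03874023 0.19505601] [ -6.21115467 -18.7447838    6.22981458] 0.2770391934562361
```

View pics/z9.png

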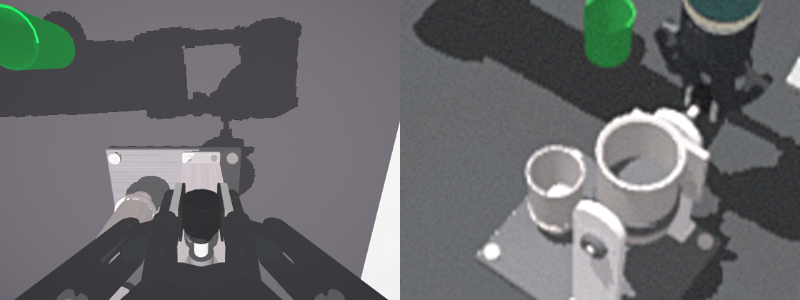

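The knob is gripped between the pads with the neck drawn out. The cup stands upright on its rest and the pot is upright. Handing in.

```bash
python3 -c "
from workcell import bot
print(bot.finish_job())"
```

```text
the job is handed in; nothing more can be done
None
```

The cup is standing on its rest and the gripper is holding the plunger knob fully out. I handed the job in at 17 s of the 61 s allowed; `finish_job` gave no verdict.

- **Cup:** I set it down in about 1 mm steps. Contact showed as the wrist's vertical force going from −1.5 to +6.4 N at the expected height. After release, the wrist picture put it within about 2 mm of the disc's centre, and the last picture shows it upright.
- **Plunger:** The tool moved 14.0 mm and the force followed the spring rate without slipping (11.1 N at 9.2 mm). At the stop the force rose to about 19 N with no more motion, and it stayed there with the grip set at 90 N.
- **Pot and other objects:** The last picture shows the pot upright. The arm's path stayed away from the tin, spray bottle and brush. I did not take a final picture of them.

Three readings disagreed, none by enough to stop the job:
- **Heights:** the first two-camera measurements read 5 to 8 mm low on the cup rim and the disc. I used contact force to find the true height when setting the cup down.
- **Possible cup tilt:** one edge in the wrist view before placing suggested the cup was tilted. I took it for a shadow, and the later views agreed.
- **Jaw opening:** the jaws read 23.5 mm on the 26 mm knob. I put this down to the pads giving under the grip, because nothing slipped.

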